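# Cover the filler neck and hold the inspection flap at the set angle

### The arm

A 6-joint arm with a two-finger parallel gripper is mounted at the origin on the work surface; the furniture and walls round the work are solid. World frame = base frame: x ahead of the robot, y to its left, z up, the work surface at z = 0. Lengths are in mm, angles in rad, forces in N, time in s.
With the tool pointing down it reaches from about 275 to 750 mm from the base axis. Payload 10.2 kg.
Tool frame: the origin (TCP) lies at the very end of the fingers, on their centre line; the grasp point (between the pads) lies 19 mm behind it; z points along the fingers, y is the direction in which the jaws open and shut (so a half turn about z gives the same grasp; the last joint's range is limited). The gripper opens to 85 mm and grips with 20 to 120 N. Pads are 22 mm wide; open, the fingers measure 114 mm over their backs; the gripper's body (76 mm by 85 mm) begins 54 mm behind the grasp point. The pads swing forward as they close: fully open they stand 13 mm farther back than shut.
Start: joints at [1.052, 0.313, 1.498, -0, 1.331, -0.223], TCP at [153.053, 502.201, 231.294] pointing down, gripper open.
Joint ranges: [-2.94, 2.94], [-0.97, 2.17], [0.19, 2.56], [-1.23, 4.37], [0.02, 3.11], [-2.88, 2.88]. Speed limits (rad/s): [2.39, 2.39, 3.01, 3.14, 3.14, 3.14].

### API

Orientations are given as a unit quaternion [w, x, y, z].
In Python, from rig import * gives the robot as it stands. The module is installed in compiled form; this text tells all that it offers.
- The arm moves only by the shell command python3 -m crank 'ROWS' [FORCE]. ROWS is a JSON object of lists of equal length, an entry for each row: "dp": the shift along the world's x, y, z in cm, a list of three; "delta_rot": the turn, a rotation vector about the world's x, y, z in degrees, a list of three; "claw": the closure in counts, from 0 (fully open) to 255 (shut). A call has 1 to 10 rows; each row shifts and turns the commanded pose from where the row before left it; what a row does not reach is not made up. A row lasts 1/10 s, in which the tool goes at most 50 mm and 8.59 degrees, less where a joint would pass 70% of its speed; a pose out of reach is approached as far as the arm can. A call is refused whole if a number of a shift passes 5 or a number of a turn 8.59, either way. A call with a gripper value outside its range is refused whole. The fingers move at their own pace and stop on an object; FORCE is the grip in N (left out, the last holds). Time passes only in rows, so rows that do not move let the fingers close. It gives the time, the measured TCP pose, the force and the opening at its end, in the units of the state.
- sense(): the state, without advancing time (a new reading comes with each control period).
- capture(name): name is "scene" or "top" or "wrist"; returns (picture, depth): 480x640x3 uint8, red, green, blue; 480x640 float32, mm along the optical axis (not along the pixel's ray), 0 where there is no reading.
- camera_model(name): a dict with "fx", "fy", "cx", "cy" (pixels), "cam_to_world" (4x4, takes a point from camera to world coordinates); the wrist camera has in their place "T_tool_cam" (4x4, takes a point from camera to tool coordinates, whose origin is the TCP and whose axes are the flange's). Camera axes: x right, y up, looking along -z (the intrinsics and any distortion apply to the point x, -y, -z); pixel columns grow to the right and rows downward; lengths in mm; the calibration is good to about 2 mm. A picture is of the moment at which its call begins: read the wrist's pose just before it. camera_model takes no time and is no camera call.
- finish_job(): hands the job in, once; it reports no verdict.
Trained networks look in the newest picture that a camera, given by its name, has taken for a name from the list of things; names that differ only in an ending like _2 or _b are one class to them, and where a whole thing is asked for, a point or a joint stands for the part that bears it (a point fixed in the world has none). Each returns a list of dicts, best first, with "p" (0 to 1); they miss things now and then, are a little off and sometimes report something else, mostly with a low value. They report only what shows in the picture. A call takes as long as a camera call.
- boxes_of(camera, target): "centre" ([column, row] in pixels, amid what is visible of it).
- masks_of(camera, target): "region" (480x640 bool, what is visible of it) and "centre" ([column, row] in pixels, amid what is visible of it).
- pinpoint(camera, target): "centre" ([column, row] in pixels: a listed point, or the origin of a listed thing).
The state is a dict: "time_s": time; "joints": joint angles; "dq": joint speeds; "tau": joint torques, N m; "eef_pos": TCP position; "ee_rot": TCP orientation; "force": force on the tool from outside, world axes, zero at the start; "wrist_torque": the same for the moment, N m; "grip_width": opening from 0.0 (shut) to 1.0 (fully open).
Only numpy, scipy, OpenCV 4.12 (cv2) and the standard library are available. Lean on these libraries where they do the work, as an engineer would, in place of code of your own. Each camera call takes 0.05 s, during which the arm holds its last target.

### The job

First set the loose round steel cover onto the open filler neck of the gear housing, so that it sits seated and level, and let go of it. Then swing the housing's inspection flap up by its handle until it is parallel to the pointer on the dial beside it, and finish while still holding it there: it falls shut if released. Do not shift the pointer or the other things on the bench.

Things in the scene. Friction and masses are not known exactly. Their poses are not given: they have to be found in the camera images.
- housing: Grey gear housing, fixed box 150 (x) x 210 (y) x 90 mm high; origin under its centre. x points from its front (flap handle) to its back (hinge), y to its left, z up. On top: filler neck on the left (+y) half, inspection flap on the right (-y) half, its handle 42 mm in front of the front wall; dial disc (radius 48 mm) and pointer on the right side wall.
- neck_rim (a point): Centre of the rim of the open filler neck, a steel ring standing 25 mm above the housing's top; 88 mm outside, 74 mm inside diameter; rim 115 mm above the bench. Axes as the housing's.
- cover_seat (a point): Centre of the flange's underside on the loose cover (0.2 to 0.45 kg): steel disc 90 mm in diameter, 6 mm thick, with a spigot 62 mm in diameter reaching 8 mm below it and a post on top. Starts upright on the bench on its spigot. z is the cover's up axis. Seated, this point lies at neck_rim and the spigot hangs in the neck with 6 mm of play all round.
- cover_post (a point): The place to grasp the cover: on the axis of its post, 22 mm in diameter, which rises 36 mm above the flange's top; this point is 24 mm above the flange's top, 30 mm above cover_seat and 12 mm below the post's top.
- flap_hinge (a point): Middle of the flap's hinge line, which runs along the housing's y axis at the back of the flap, 95 mm above the bench. Fixed.
- flap_bar (a point): Middle of the flap's handle: a level round bar, 10 mm in diameter, parallel to the hinge line and 172 mm from it; arms 33 mm either side join it to the flap's front edge, 40 mm clear gap behind the bar. Pinch it from above, one finger in the gap; it turns between the fingers. Axes turn with the flap: x towards the hinge, y along the bar. Flap: steel sheet 122 x 80 x 5 mm, 0.25 to 0.5 kg.
- inspection_flap (a joint): Angle of the flap in rad: 0 closed (level), growing as the front edge with the handle swings up and back about flap_hinge; up to 1.5. Loose hinge: it falls shut unless held.
- pointer_tip (a point): Tip of the pointer, a flat steel arm 100 mm long with a small stud at its tip, which turns about the flap's hinge line on the outside of the dial on the right side of the housing. 99 mm from the hinge line; x points from tip to hinge line. Its tip stands up to 190 mm above the bench: pass above it or in front of it. Shows the wanted direction of the flap.
- pointer (a joint): Angle of the pointer in rad, counted as the flap's: 0 level towards the front, growing upward. Set somewhere between 0.6 and 1.05; stiff, stays as set unless pushed with some 4 N.
- masking_tape: Roll of masking tape lying flat, 92 mm in diameter, 25 mm high, with an open middle; loose bystander on the bench beside the cover. Origin under its centre.
- tape_measure: Tape measure, 64 x 79 x 32 mm; loose bystander in front of the housing. Origin under its centre.
- hex_key_8: Black hex key, 114 x 37 x 7 mm; loose bystander lying in front of the housing. Origin under its centre.

How it is judged (in metres and radians):
On the way, in this order (a step that is already met when the one before it is completed fails the run):
1. the cover sits seated and level on the filler neck, let go, while the flap is still shut (horizontal distance between cover_seat and neck_rim below 0.009 m and z of cover_seat in the frame of neck_rim between -0.003 and 0.003 m and angle between cover_seat's own z axis and vertical below 0.04 rad and contact force between the fingers and cover below 0.2 N and value of joint inspection_flap below 0.15 rad), for 0.3 s.
2. the robot holds the flap parallel to the pointer (angle between the x axis of flap_bar and the x axis of pointer_tip, either way round below 0.08 rad and contact force between the fingers and inspection_flap above 0.5 N), for 0.2 s.
At the end, for the whole second after the job is handed in: The cover is still seated on the neck (flange within 3 mm of the rim's height, within 9 mm of its centre, tilted less than 0.04 rad) and not touched by the fingers; the flap is within 0.08 rad (about 4.5 degrees) of the pointer's angle, at rest, and held by the fingers (more than 0.5 N) (all of step 2 and horizontal distance between cover_seat and neck_rim below 0.009 m and z of cover_seat in the frame of neck_rim between -0.003 and 0.003 m and angle between cover_seat's own z axis and vertical below 0.04 rad and contact force between the fingers and cover below 0.2 N and velocity of joint inspection_flap between -0.1 and 0.1 rad/s); the arm keeps its last pose, push and grip.
It fails at once if the pointer is shifted (tip by more than 8 mm) (distance of pointer_tip from where it was at the start of the episode above 0.008 m).
It fails at once if another thing on the bench is shifted by more than 30 mm (distance of any of masking_tape, tape_measure, hex_key_8 from where it was at the start of the episode above 0.03 m).
It also fails if it takes over 59 s, if anything falls off the work surface, if the arm or the gripper's body presses on something with over 40 N, if the wrist force passes 120 N, or if a joint passes its speed limit or range.

## Working session

There is one attempt and no reset: what is moved stays moved. The work goes in short steps, Python scripts to look and compute and a shell command to move; the robot and the scene stay as the last step left them, time stands still between calls to the robot, and variables do not carry over. Pictures are saved under pics/ and viewed, and the job is handed in when it is done.

```bash
mkdir -p pics
cat > h.py <<'E'
from rig import *
import numpy as np, cv2
def snap(n,fn):
    p,d=capture(n); cv2.imwrite('pics/'+fn,p[:,:,::-1]); return p,d
def w(n,c,d,T=None,z=None):
    m=camera_model(n); u,v=c
    X=np.array([(u-m['cx'])/m['fx'],-(v-m['cy'])/m['fy'],-1.0])
    M=np.array(m['cam_to_world']) if T is None else T
    if z is None:
        P=X*d
        return M[:3,:3]@P+M[:3,3]
    r=M[:3,:3]@X; return M[:3,3]+r*((z-M[2,3])/r[2])
def med(d,c,k=2):
    u,v=int(round(c[0])),int(round(c[1])); a=d[max(v-k,0):v+k+1,max(u-k,0):u+k+1]; a=a[a>0]
    return float(np.median(a)) if a.size else 0
E
python3 - <<'E'
from h import *
print(sense())
for n in ('scene','top'):
    print(n,{k:(np.round(v,3).tolist()) if k!='dist' else v for k,v in camera_model(n).items() if not isinstance(v,str)})
    p,d=snap(n,n+'0.png'); np.save(n+'0.npy',d)
    for t in ('housing','neck_rim','cover_seat','cover_post','flap_hinge','flap_bar','pointer_tip'):
        for r in pinpoint(n,t)[:2]:
            c=r['centre']; D=med(d,c); print(t,np.round(r['p'],2),np.round(c,1),np.round(w(n,c,D),1))
print(sense()['time_s'])
E
```

```text
{'time_s': 0.0, 'joints': array([ 1.05158784e+00,  3.13465255e-01,  1.49844997e+00, -8.24253960e-06,
        1.33101507e+00, -2.23416562e-01]), 'dq': array([-0.00037013,  0.00167093,  0.0007028 ,  0.00017308, -0.00157229,
        0.00188123]), 'tau': array([ 4.01855423e-04, -4.12267900e+01, -2.59743690e+01, -1.04033415e-04,
        4.12818903e-03, -1.30165310e-05]), 'eef_pos': array([152.92297599, 501.95690631, 230.72242545]), 'ee_rot': array([-2.38944541e-04,  1.47356387e-01,  9.89083236e-01, -6.24695095e-04]), 'force': array([-0.46173181,  0.66134303, -0.68449322]), 'wrist_torque': array([ 0.00635034, -0.00125629, -0.00134113]), 'grip_width': 0.9978208750257864}
scene {'fx': 519.716, 'fy': 519.716, 'cx': 319.392, 'cy': 231.488, 'cam_to_world': [[-0.267, 0.831, -0.489, 149.685], [-0.964, -0.23, 0.136, -18.225], [0.0, 0.507, 0.862, 820.794], [0.0, 0.0, 0.0, 1.0]]}
housing 0.6 [268.3 241. ] [568.9 -49.3  89.8]
neck_rim 0.84 [233.6 218.2] [625.   -3.5  92.4]
cover_seat 0.62 [385.  240.5] [ 554.3 -251.2   21. ]
cover_post 0.94 [382.8 227.8] [ 564.1 -247.2   50.7]
flap_hinge 0.63 [284.5 179.6] [ 675.3 -102.3   97.3]
flap_bar 0.81 [320.4 263.4] [ 503.7 -118.4   97.4]
pointer_tip 0.58 [331.8 163.8] [ 625.  -170.4  180.1]
top {'fx': 583.654, 'fy': 583.654, 'cx': 321.123, 'cy': 243.946, 'cam_to_world': [[-0.002, 0.999, -0.053, 520.739], [-1.0, -0.004, -0.026, -125.821], [-0.026, 0.053, 0.998, 989.775], [0.0, 0.0, 0.0, 1.0]]}
housing 0.96 [294.3 214.6] [621.2 -56.6  24.5]
housing 0.71 [411.1 250.1] [ 560.4 -246.4   48.6]
neck_rim 0.9 [252.2 213.3] [616.4   3.9  92.7]
cover_seat 0.86 [413.2 250.5] [ 559.7 -249.6   49.6]
cover_post 0.84 [410.5 248.9] [ 562.4 -245.5   48.3]
flap_hinge 0.67 [320.8 173.1] [ 677.8 -102.7   96.2]
flap_hinge 0.56 [417.6 307.8] [ 465.3 -262.6   -0.5]
flap_bar 0.83 [326.5 283.9] [ 507.2 -111.1   99.8]
pointer_tip 0.65 [364.9 190.9] [ 639.4 -166.8  168.5]
0.8
```

View pics/scene0.png

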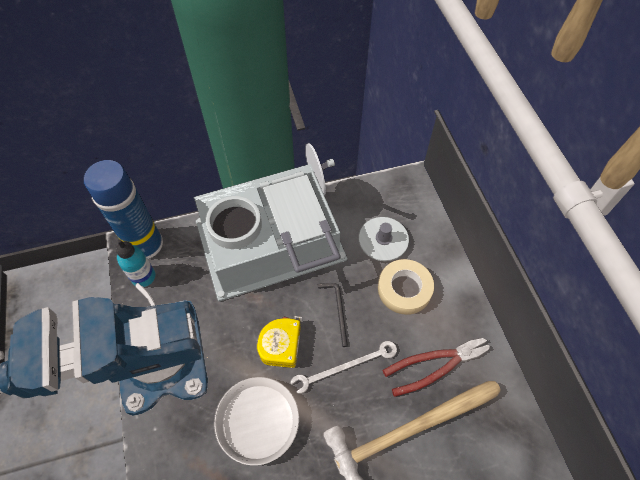

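View pics/top0.png

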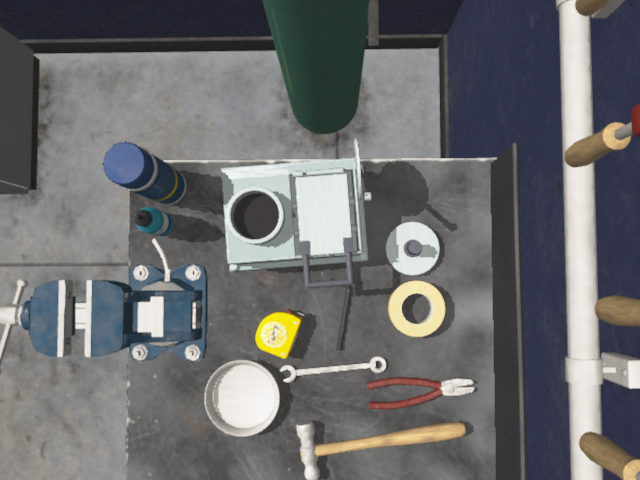

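The bench holds the housing, with its neck left at top (255,215) and the flap and bar at (328,280). The cover is at (413,249), the tape roll just in front of it at (417,308), and the pointer stud at about (367,196). Next I refine these by geometry from the depth.

```bash
cat > cl.py <<'E'
from h import *
def cloud(n,d,T=None):
    m=camera_model(n); v,u=np.mgrid[0:480,0:640]
    M=np.array(m['cam_to_world']) if T is None else T
    P=np.stack([(u-m['cx'])/m['fx']*d,-(v-m['cy'])/m['fy']*d,-d],-1)
    P=P@M[:3,:3].T+M[:3,3]; P[d<=0]=np.nan; return P
def circ(xy):
    A=np.c_[2*xy,np.ones(len(xy))]; s=np.linalg.lstsq(A,(xy**2).sum(1),rcond=None)[0]
    return s[0],s[1],np.sqrt(s[2]+s[0]**2+s[1]**2)
E
python3 - <<'E'
from cl import *
import cv2
for n in ('top','scene'):
    d=np.load(n+'0.npy'); P=cloud(n,d); x,y,z=P[...,0],P[...,1],P[...,2]
    def sel(x0,x1,y0,y1,z0,z1): return (x>x0)&(x<x1)&(y>y0)&(y<y1)&(z>z0)&(z<z1)
    print(n,'bench',np.nanmedian(z[sel(380,430,-150,-50,-20,20)]))
    s=sel(550,680,-70,70,108,124); q=P[s]; print('rim',len(q),np.median(q[:,2]),circ(q[:,:2]),cv2.minEnclosingCircle(q[:,:2].astype(np.float32)))
    s=sel(490,640,-310,-190,7,22); q=P[s]; q=q[np.hypot(q[:,0]-562,q[:,1]+248)<60]; print('flange',len(q),np.median(q[:,2]),cv2.minEnclosingCircle(q[:,:2].astype(np.float32)), q[:,:2].mean(0))
    s=sel(530,600,-280,-220,40,60); q=P[s]; print('post',len(q),np.median(q[:,2]),cv2.minEnclosingCircle(q[:,:2].astype(np.float32)),np.median(q,0))
    s=sel(490,525,-180,-50,85,112); q=P[s]; print('bar',len(q),np.median(q,0),q.min(0),q.max(0), 'slope',np.polyfit(q[:,1],q[:,0],1))
    s=sel(540,700,-160,60,84,100); q=P[s]; print('top',len(q),cv2.minAreaRect(q[:,:2].astype(np.float32)))
    s=sel(560,720,-220,-140,100,215); q=P[s]; print('pointer/dial',len(q),q.min(0),q.max(0))
    im=cv2.imread('pics/%s0.png'%n); c=(365,195) if n=='top' else (320,175)
    cv2.imwrite('pics/z_%s.png'%n,cv2.resize(im[c[1]-50:c[1]+50,c[0]-50:c[0]+50],(600,600),interpolation=cv2.INTER_CUBIC))
E
```

```text
top bench -0.07904030836482434
rim 819 114.30941965234945 (np.float64(612.5270489160204), np.float64(-3.5840089542325586), np.float64(40.31314568905021)) ((612.83544921875, -2.9011549949645996), 44.03887176513672)
flange 2112 13.765351851041146 ((557.3656616210938, -250.39564514160156), 54.430320739746094) [ 565.41970114 -252.90822121]
post 148 49.4656673548767 ((565.980224609375, -253.0532989501953), 10.895705223083496) [ 565.40862821 -252.6409614    49.46566735]
bar 412 [ 510.11976092 -111.83671466   98.76957136] [ 502.48330459 -151.53617219   92.56566662] [523.86782972 -76.50763119 103.90019789] slope [-3.05082312e-02  5.07830397e+02]
top 10655 ((619.6492309570312, -53.47901153564453), (159.82371520996094, 213.27085876464844), 0.44769811630249023)
pointer/dial 407 [ 560.20481404 -174.847778    100.00714761] [ 719.22941341 -140.90337557  185.73393419]
scene bench -0.1894775723325779
rim 757 113.91358854478597 (np.float64(610.1755948619583), np.float64(-2.7676792942220345), np.float64(40.34783463820697)) ((611.2142333984375, -2.98716139793396), 44.86603546142578)
flange 1552 13.707350137959963 ((560.7576293945312, -253.04129028320312), 48.80878448486328) [ 561.01789344 -251.07934712]
post 133 49.17714679837297 ((563.7568359375, -252.89349365234375), 11.726503372192383) [ 561.88568416 -251.72018106   49.1771468 ]
bar 400 [ 507.46207035 -111.34949697   98.62003458] [ 500.49471921 -152.15281144   91.72053687] [524.91969624 -75.56671106 102.78185648] slope [-3.29265995e-02  5.05321669e+02]
top 7894 ((619.3743896484375, -53.74702453613281), (159.33155822753906, 213.05091857910156), 0.8256639242172241)
pointer/dial 432 [ 560.13624133 -174.05290387  100.00279819] [ 719.7656821  -140.18801506  185.32486277]
```

View pics/z_scene.png

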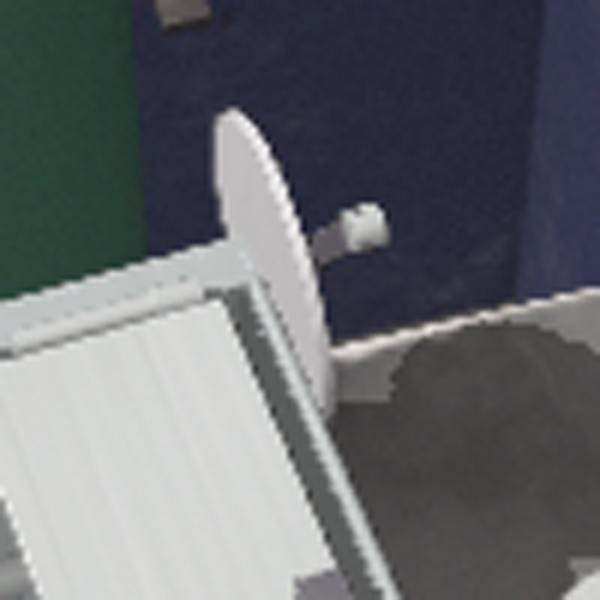

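View pics/z_top.png

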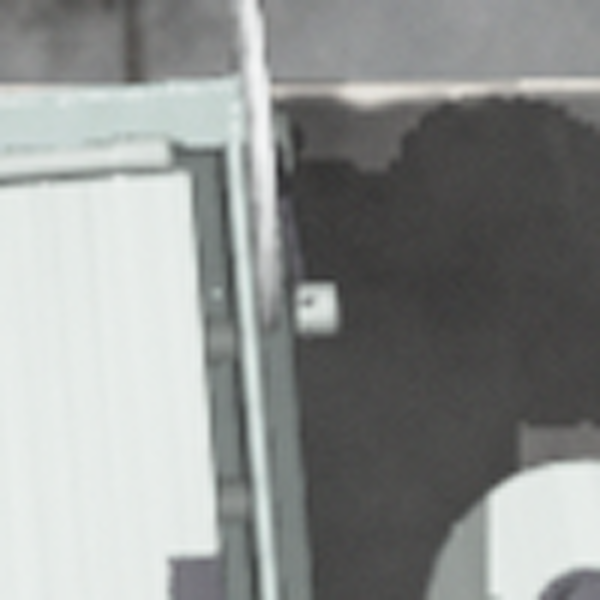

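Run:
```python
from cl import *
P={}
for n,c,box in (('top',(367.8,196.3),(362,373,190,203)),('scene',(330.8,163),(325,336,157,169))):
    d=np.load(n+'0.npy'); C=cloud(n,d)
    q=C[box[2]:box[3],box[0]:box[1]].reshape(-1,3); q=q[(q[:,2]>140)&(q[:,1]<-160)]
    print(n,len(q),q.mean(0),q.min(0),q.max(0))
    for z in (165,175,185): print(z,w(n,c,0,z=z))
# rays
def ray(n,c):
    m=camera_model(n);M=np.array(m['cam_to_world']);r=M[:3,:3]@np.array([(c[0]-m['cx'])/m['fx'],-(c[1]-m['cy'])/m['fy'],-1]);return M[:3,3],r/np.linalg.norm(r)
a,r=ray('top',(367.8,196.3));b,s=ray('scene',(330.8,163))
t=np.linalg.lstsq(np.c_[r,-s],b-a,rcond=None)[0];print(a+r*t[0],b+s*t[1])
for n in('top','scene'):
    d=np.load(n+'0.npy'); C=cloud(n,d)
    q=C.reshape(-1,3); k=(q[:,0]>545)&(q[:,0]<670)&(q[:,1]>-140)&(q[:,1]<-75)&(q[:,2]>90)&(q[:,2]<106)
    q=q[k]; print('flap plane',len(q),np.median(q[:,2]),np.polyfit(q[:,0],q[:,2],1))
    # hinge point line / front wall
m=camera_model('wrist'); print({k:np.round(v,3).tolist() for k,v in m.items() if not isinstance(v,str)})
```

```text
top 66 [ 631.28568438 -169.65640517  180.51372701] [ 624.79006602 -174.847778    165.53525434] [ 640.62451038 -165.48656353  185.73393419]
165 [ 632.12139522 -171.07171707  165.        ]
175 [ 630.77093639 -170.52307881  175.        ]
185 [ 629.42047755 -169.97444056  185.        ]
scene 70 [ 630.49888291 -167.83533641  175.89425279] [ 622.65457573 -174.05290387  149.06868529] [ 643.76642771 -164.39435646  185.32486277]
165 [ 638.13096259 -172.8826401   165.        ]
175 [ 630.68278993 -170.52431061  175.        ]
185 [ 623.23461727 -168.16598112  185.        ]
[ 630.78886518 -170.53036258  174.86723921] [ 630.78139529 -170.55553222  174.86761134]
flap plane 3287 97.34785100364536 [-4.13599312e-04  9.75915489e+01]
flap plane 2413 97.26180126029737 [-1.55693313e-03  9.81778074e+01]
{'fx': 376.347, 'fy': 376.347, 'cx': 318.441, 'cy': 235.514, 'T_tool_cam': [[0.001, 0.95, 0.312, 80.076], [1.0, -0.001, 0.0, -0.709], [0.0, 0.312, -0.95, -141.728], [0.0, 0.0, 0.0, 1.0]]}
```

Run:
```python
from cl import *
for n in('top','scene'):
    C=cloud(n,np.load(n+'0.npy')).reshape(-1,3)
    a=np.array([153,502.]);b=np.array([564,-252.]);t=(b-a)/np.linalg.norm(b-a)
    s=(C[:,:2]-a)@t; e=np.abs((C[:,:2]-a)@np.array([-t[1],t[0]]))
    for s0 in range(0,900,100):
        k=(s>s0)&(s<s0+100)&(e<90); print(n,s0,k.sum(),np.nanmax(C[k,2]) if k.any() else None)
    k=(C[:,1]<-300)&(C[:,0]>400)&(C[:,0]<700)
    for y0 in range(-500,-300,25):
        j=k&(C[:,1]>y0)&(C[:,1]<y0+25); print(y0, np.nanmax(C[j,2]) if j.any() else None,end=' ')
    print()
```

```text
top 0 5 -851.193750332838
top 100 0 None
top 200 477 4.836914470847546
top 300 5139 154.4689085678309
top 400 6645 154.234145853413
top 500 6593 111.74236212905726
top 600 6456 102.69754032430308
top 700 6653 104.25642515052175
top 800 6305 90.93034958979149
-500 None -475 330.4496101472562 -450 328.70551086992145 -425 315.51320409923494 -400 488.98860810921155 -375 547.6504721716278 -350 5.253229819746366 -325 28.170413404184046 
scene 0 0 None
scene 100 0 None
scene 200 0 None
scene 300 5986 153.86238403221557
scene 400 10408 153.5230488005152
scene 500 7218 111.34001623527445
scene 600 6975 103.99250263772103
scene 700 6578 103.00753614892426
scene 800 4619 179.5342532290607
-500 None -475 476.66469646600973 -450 314.4930611011026 -425 314.90951570242834 -400 484.12378695378084 -375 528.3054512158144 -350 4.722981211576666 -325 25.815715306876086
```

```bash
python3 -m crank '{"dp":[[0,0,3],[0,0,3],[2.3,-4.3,0],[2.3,-4.3,0],[2.3,-4.3,0],[2.3,-4.3,0],[2.3,-4.3,0],[2.3,-4.3,0],[2.3,-4.3,0],[2.3,-4.3,0]],"delta_rot":[[0,0,0],[0,0,0],[0,0,0],[0,0,0],[0,0,8],[0,0,8],[0,0,0],[0,0,0],[0,0,0],[0,0,0]],"claw":[0,0,0,0,0,0,0,0,0,0]}' 60
python3 -m crank '{"dp":[[2.3,-4.3,0],[2.3,-4.3,0],[2.3,-4.3,0],[2.3,-4.3,0],[2.3,-4.3,0],[2.3,-4.3,0],[2.3,-4.3,0],[2.3,-4.3,0],[0,0,0],[0,0,0]],"delta_rot":[[0,0,0],[0,0,0],[0,0,0],[0,0,0],[0,0,0],[0,0,0],[0,0,0],[0,0,0],[0,0,0],[0,0,0]],"claw":[0,0,0,0,0,0,0,0,0,0]}'
```

```text
time_s: 1.8
eef_pos: [332.5, 167.1, 291.7]
ee_rot: [0.0, 0.025, 1.0, 0.0]
force: [0.7, 0.5, -0.0]
grip_width: 0.999
time_s: 2.8
eef_pos: [516.0, -175.5, 290.8]
ee_rot: [-0.001, 0.026, 1.0, 0.0]
force: [-0.0, 0.7, 0.5]
grip_width: 1.005
```

```bash
python3 -m crank '{"dp":[[2,-4,0],[2.7,-3.6,-2],[0,0,-3],[0,0,-3],[0,0,0],[0,0,0]],"delta_rot":[[0,0,1.5],[0,0,1.5],[0,0,0],[0,0,0],[0,0,0],[0,0,0]],"claw":[0,0,0,0,0,0]}'
cat > wr.py <<'E'
from cl import *
from scipy.spatial.transform import Rotation as R
def wT():
    s=sense(); q=s['ee_rot']; T=np.eye(4); T[:3,:3]=R.from_quat([q[1],q[2],q[3],q[0]]).as_matrix(); T[:3,3]=s['eef_pos']
    return T@np.array(camera_model('wrist')['T_tool_cam'])
E
python3 - <<'E'
from wr import *
T=wT(); p,d=snap('wrist','w1.png'); np.save('w1.npy',d); np.save('w1T.npy',T)
C=cloud('wrist',d,T).reshape(-1,3)
k=(C[:,2]>40)&(C[:,2]<56)&(np.hypot(C[:,0]-564,C[:,1]+252)<35); q=C[k]; print('post',len(q),np.median(q[:,2]),cv2.minEnclosingCircle(q[:,:2].astype(np.float32)))
k=(C[:,2]>8)&(C[:,2]<19)&(np.hypot(C[:,0]-564,C[:,1]+252)<49); q=C[k]; print('fl',len(q),np.median(q[:,2]),cv2.minEnclosingCircle(q[:,:2].astype(np.float32)))
for t in('cover_post','cover_seat','pointer_tip'):
    for r in pinpoint('wrist',t)[:1]: print(t,r['p'],r['centre'],w('wrist',r['centre'],med(d,r['centre']),T))
E
```

```text
time_s: 3.4
eef_pos: [563.3, -250.2, 213.1]
ee_rot: [0.001, -0.001, 1.0, -0.0]
force: [0.2, -0.8, 0.6]
grip_width: 1.0
post 531 48.93922253373148 ((564.8555908203125, -253.92208862304688), 10.925802230834961)
fl 6398 13.191669668341035 ((565.0469360351562, -253.95603942871094), 44.84452819824219)
cover_post 0.56 [316.1, 212.0] [ 562.71844353 -252.92325903   48.85775357]
cover_seat 0.75 [313.9, 200.5] [ 554.97750602 -254.8774357    39.6810422 ]
```

View pics/w1.png

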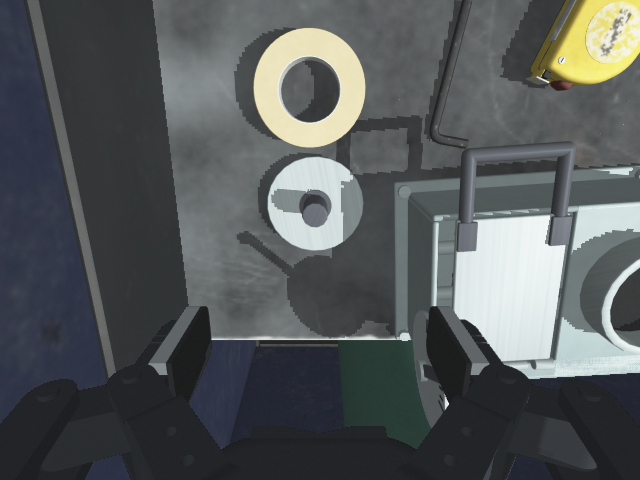

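The wrist view shows the cover post at (315,212), with the tape above it and the dial and housing to the right. The post and flange circles agree on (565,-254), so I descend there.

```bash
python3 -m crank '{"dp":[[0.17,-0.37,-3],[0,0,-4],[0,0,-4],[0,0,-4],[0,0,-3],[0,0,-1.2],[0,0,0],[0,0,0]],"delta_rot":[[0,0,0],[0,0,0],[0,0,0],[0,0,0],[0,0,0],[0,0,0],[0,0,0],[0,0,0]],"claw":[60,60,60,60,60,60,60,60]}'
```

```text
time_s: 4.4
eef_pos: [565.7, -255.3, 21.4]
ee_rot: [0.001, -0.001, 1.0, -0.001]
force: [0.4, -0.4, 0.9]
grip_width: 0.761
```

```bash
python3 -m crank '{"dp":[[0,0.1,-0.1],[0,0,0],[0,0,0],[0,0,0],[0,0,0],[0,0,0],[0,0,0],[0,0,0]],"delta_rot":[[0,0,0],[0,0,0],[0,0,0],[0,0,0],[0,0,0],[0,0,0],[0,0,0],[0,0,0]],"claw":[120,180,230,230,230,230,230,230]}' 60
```

```text
time_s: 5.2
eef_pos: [565.2, -253.9, 19.5]
ee_rot: [0.001, -0.001, 1.0, -0.0]
force: [-1.3, 1.5, 5.5]
grip_width: 0.241
```

```bash
python3 -m crank '{"dp":[[0,0,1],[0,0,2],[0,0,3],[0,0,4],[0,0,4],[0,0,4],[0,0,1],[0,0,0],[0,0,0]],"delta_rot":[[0,0,0],[0,0,0],[0,0,0],[0,0,0],[0,0,0],[0,0,0],[0,0,0],[0,0,0],[0,0,0]],"claw":[230,230,230,230,230,230,230,230,230]}' 60
python3 - <<'E'
from wr import *
T=wT(); print(sense()['eef_pos']); p,d=snap('wrist','w2.png'); np.save('w2.npy',d); np.save('w2T.npy',T)
C=cloud('wrist',d,T).reshape(-1,3)
z0=sense()['eef_pos'][2]
k=(np.hypot(C[:,0]-565,C[:,1]+254)<60)&(np.abs(C[:,2]-(z0-6))<8); q=C[k]; print('fl',len(q),np.median(q[:,2])-z0,cv2.minEnclosingCircle(q[:,:2].astype(np.float32)),np.linalg.lstsq(np.c_[q[:,:2],np.ones(len(q))],q[:,2],rcond=None)[0])
E
```

```text
time_s: 6.1
eef_pos: [564.1, -253.3, 206.1]
ee_rot: [-0.002, -0.001, 1.0, 0.001]
force: [-0.0, -0.1, -3.5]
grip_width: 0.241
[ 564.05298988 -253.32375614  206.12861115]
fl 18464 -6.027351892800567 ((563.9290771484375, -253.68746948242188), 45.163570404052734) [2.48558079e-03 9.77096857e-04 1.98770678e+02]
```

View pics/w2.png

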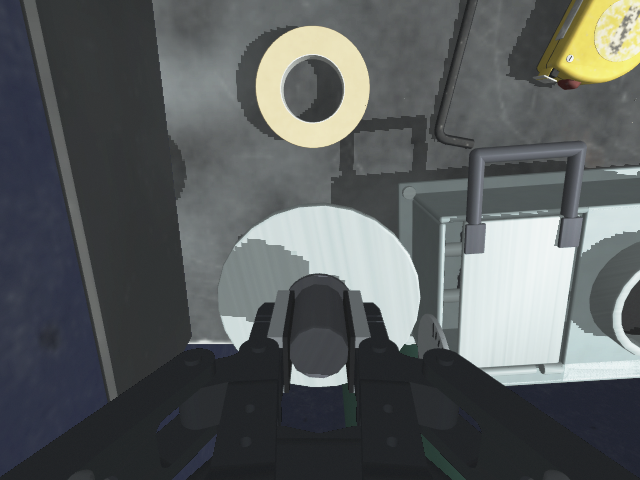

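Cover is held level and centred. I now go over to a viewing stop beside the neck.

```bash
python3 -m crank '{"dp":[[0,0,3],[0,0,3],[0.5,4,0],[0.5,4,0],[1,4,0],[2.6,2,0],[0,0,0],[0,0,0]],"delta_rot":[[0,0,0],[0,0,0],[0,0,0],[0,0,0],[0,0,0],[0,0,0],[0,0,0],[0,0,0]],"claw":[230,230,230,230,230,230,230,230]}' 60
python3 - <<'E'
from wr import *
T=wT(); print(sense()['eef_pos']); p,d=snap('wrist','w3.png'); np.save('w3.npy',d); np.save('w3T.npy',T)
C=cloud('wrist',d,T).reshape(-1,3)
k=(C[:,2]>108)&(C[:,2]<124)&(np.hypot(C[:,0]-612,C[:,1]+3)<52); q=C[k]; print('rim',len(q),np.median(q[:,2]),cv2.minEnclosingCircle(q[:,:2].astype(np.float32)),circ(q[:,:2]))
for t in('neck_rim','pointer_tip'):
    for r in pinpoint('wrist',t)[:1]: print(t,r['p'],r['centre'],w('wrist',r['centre'],med(d,r['centre']),T))
E
```

```text
time_s: 6.95
eef_pos: [610.6, -113.3, 266.3]
ee_rot: [-0.002, -0.001, 1.0, 0.001]
force: [-0.2, -0.4, -3.8]
grip_width: 0.237
[ 610.58947439 -113.34680798  266.28427203]
rim 3007 113.7057470650094 ((612.2676391601562, -4.180971622467041), 44.01187515258789) (np.float64(611.5228085226727), np.float64(-4.899341373857169), np.float64(40.11863666556333))
neck_rim 0.94 [456.4, 221.1] [619.58395368   6.41435258  92.45295817]
```

View pics/w3.png

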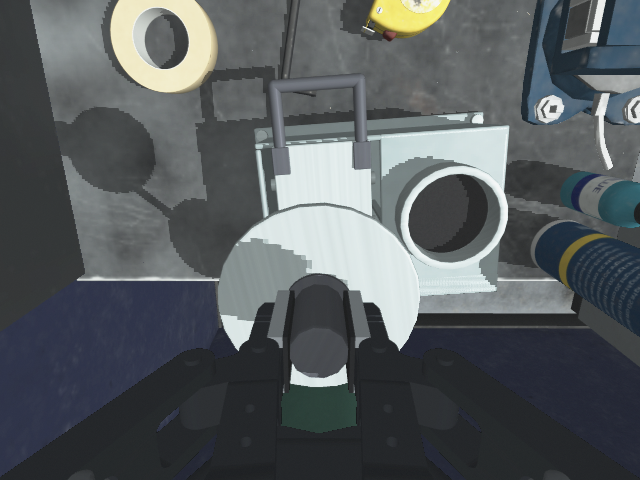

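The rim is clearly visible at (455,215), and its centre is (612,-4) in agreement with the other cameras. Moving over it.

```bash
python3 -m crank '{"dp":[[0,4,0],[0,4,0],[0.15,2.95,0],[0,0,-4],[0,0,-4],[0,0,-2.5],[0,0,0],[0,0,0]],"delta_rot":[[0,0,0],[0,0,0],[0,0,0],[0,0,0],[0,0,0],[0,0,0],[0,0,0],[0,0,0]],"claw":[230,230,230,230,230,230,230,230]}' 60
```

```text
time_s: 7.9
eef_pos: [612.6, -4.9, 164.5]
ee_rot: [0.001, -0.0, 1.0, -0.0]
force: [0.3, -0.1, -3.7]
grip_width: 0.241
```

```bash
python3 -m crank '{"dp":[[0,0.05,-1],[0,0,-1],[0,0,-1],[0,0,-0.5],[0,0,0],[0,0,0]],"delta_rot":[[0,0,0],[0,0,0],[0,0,0],[0,0,0],[0,0,0],[0,0,0]],"claw":[230,230,230,230,230,230]}' 60
python3 - <<'E'
from wr import *
for n in('top','scene'):
    snap(n,n+'1.png')
a=cv2.imread('pics/top1.png')[130:310,180:400];b=cv2.imread('pics/scene1.png')[130:310,150:370]
cv2.imwrite('pics/m1.png',cv2.resize(np.hstack([a,b]),(800,327),interpolation=cv2.INTER_CUBIC))
E
```

```text
time_s: 8.5
eef_pos: [612.4, -3.8, 128.7]
ee_rot: [0.0, -0.001, 1.0, -0.0]
force: [-0.4, -0.7, -3.7]
grip_width: 0.241
```

View pics/m1.png

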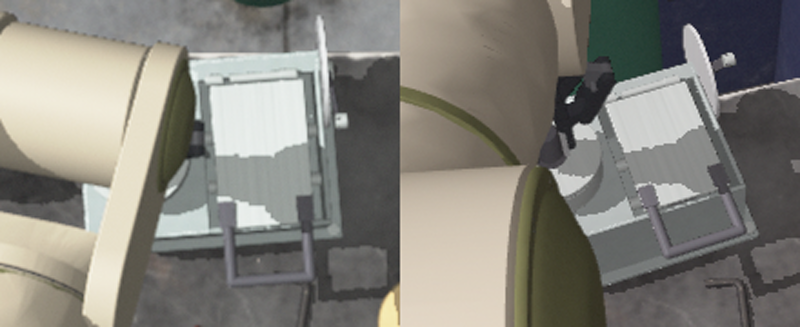

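```bash
python3 -m crank '{"dp":[[0,0,-0.1],[0,0,-0.1],[0,0,-0.1],[0,0,0]],"delta_rot":[[0,0,0],[0,0,0],[0,0,0],[0,0,0]],"claw":[230,230,230,230]}' 60
```

```text
time_s: 9.0
eef_pos: [612.4, -3.8, 126.5]
ee_rot: [0.0, -0.001, 1.0, -0.0]
force: [-4.2, 0.6, 5.3]
grip_width: 0.244
```

Contact: force went from -3.7 to +5.3 N. I release and lift.

```bash
python3 -m crank '{"dp":[[0,0,0],[0,0,0],[0,0,0],[0,0,0],[0,0,0],[0,0,0],[0,0,2],[0,0,3],[0,0,4],[0,0,4]],"delta_rot":[[0,0,0],[0,0,0],[0,0,0],[0,0,0],[0,0,0],[0,0,0],[0,0,0],[0,0,0],[0,0,0],[0,0,0]],"claw":[170,110,60,60,60,60,60,60,60,60]}'
python3 -m crank '{"dp":[[0,0,4],[0,-4,0],[0,-4,0],[0,-2,0],[0,0,0],[0,0,0]],"delta_rot":[[0,0,0],[0,0,0],[0,0,0],[0,0,0],[0,0,0],[0,0,0]],"claw":[60,60,60,60,60,60]}'
python3 - <<'E'
from wr import *
T=wT(); print(sense()['eef_pos']); p,d=snap('wrist','w4.png'); np.save('w4.npy',d); np.save('w4T.npy',T)
C=cloud('wrist',d,T).reshape(-1,3)
k=(C[:,2]>112)&(C[:,2]<130)&(np.hypot(C[:,0]-612,C[:,1]+3)<52); q=C[k]; print('flange',len(q),np.median(q[:,2]),cv2.minEnclosingCircle(q[:,:2].astype(np.float32)),circ(q[:,:2]),np.linalg.lstsq(np.c_[q[:,:2],np.ones(len(q))],q[:,2],rcond=None)[0])
E
```

```text
time_s: 10.0
eef_pos: [612.0, -3.7, 256.8]
ee_rot: [-0.0, -0.001, 1.0, 0.0]
force: [0.3, -0.9, 0.3]
grip_width: 0.765
time_s: 10.6
eef_pos: [612.3, -103.6, 295.4]
ee_rot: [-0.0, -0.0, 1.0, 0.0]
force: [-0.4, 0.2, 0.9]
grip_width: 0.768
[ 612.27297007 -103.56417665  295.36187326]
flange 7283 120.1195251396183 ((612.3593139648438, -4.589982986450195), 45.044124603271484) (np.float64(612.2064087388652), np.float64(-4.445442099018692), np.float64(33.138619831949256)) [1.53339246e-03 7.57916894e-04 1.19264874e+02]
```

View pics/w4.png

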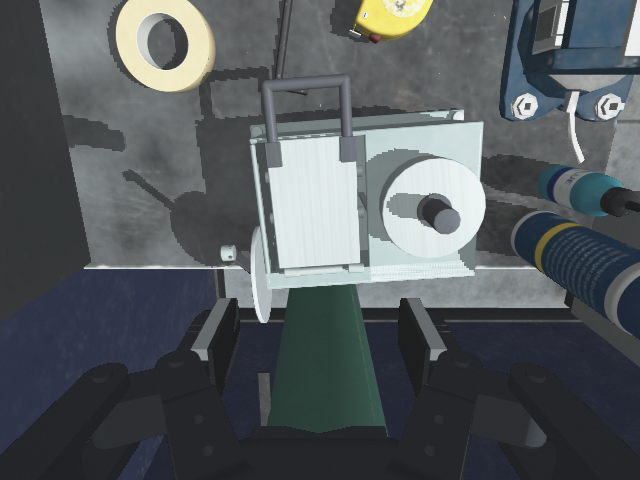

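The cover is seated and level: centre (612.3,-4.5), top at 120 mm. Next I measure the bar, hinge and stud from all the views I have.

Run:
```python
from wr import *
views=[('top','top0',None),('scene','scene0',None)]+[('wrist',f'w{i}',np.load(f'w{i}T.npy')) for i in (1,3,4)]
for n,f,T in views:
    d=np.load(f+'.npy'); C=cloud(n,d,T); q=C.reshape(-1,3)
    k=(abs(q[:,1]+112)<22)&(q[:,0]>488)&(q[:,0]<530)&(q[:,2]>88); b=q[k]
    out=[len(b)]
    if len(b):
        hi=b[b[:,2]>np.percentile(b[:,2],60)]
        out+=[np.round(b.mean(0),1),'x rng',np.percentile(b[:,0],[2,98]).round(1),'ztop',np.percentile(b[:,2],95).round(1),'hi',hi.mean(0).round(1),'slope',np.polyfit(b[:,1],b[:,0],1)[0].round(4)]
    k=(q[:,1]<-161)&(q[:,1]>-185)&(q[:,0]>600)&(q[:,0]<660)&(q[:,2]>150)&(q[:,2]<200);s=q[k]
    print(f,'bar',*out); 
    if len(s): print('   stud',len(s),s.mean(0).round(1),s.min(0).round(1),s.max(0).round(1))
    # flap profile along x at y~-105: hinge barrel
    k=(abs(q[:,1]+110)<25)&(q[:,0]>655)&(q[:,0]<705)&(q[:,2]>80)&(q[:,2]<110); s=q[k]
    if len(s): print('   prof',[(x0,round(float(np.median(s[(s[:,0]>x0)&(s[:,0]<=x0+3),2])),1)) for x0 in range(655,703,3) if ((s[:,0]>x0)&(s[:,0]<=x0+3)).any()])
    # front edge of housing top
    k=(abs(q[:,1]-20)<25)&(q[:,0]>520)&(q[:,0]<570)&(q[:,2]>80)&(q[:,2]<100); s=q[k]
    if len(s): print('   front',s[:,0].min().round(1))
im=cv2.imread('pics/w4.png'); cv2.imwrite('pics/z4.png',cv2.resize(im[225:325,205:345],(784,560),interpolation=cv2.INTER_CUBIC))
```

```text
top0 bar 192 [ 508.8 -112.    98.6] x rng [503.7 514.6] ztop 101.6 hi [ 508.7 -112.3  100.4] slope -0.0752
   stud 83 [ 634.7 -168.9  176.2] [ 624.8 -174.8  151. ] [ 654.7 -164.8  185.7]
   prof [(655, 97.1), (658, 97.0), (661, 97.1), (664, 97.5), (667, 97.6), (670, 97.4), (673, 96.8), (676, 97.7), (679, 99.0), (682, 98.2), (685, 90.6), (688, 89.7), (691, 89.6), (694, 89.8), (697, 89.7), (700, 90.1)]
   front 539.6
scene0 bar 178 [ 505.9 -112.    98.2] x rng [501.4 512. ] ztop 100.7 hi [ 506.6 -113.2  100. ] slope -0.0713
   stud 72 [ 631.  -167.7  175.3] [ 622.7 -174.1  151.1] [ 647.6 -164.3  185.3]
   prof [(655, 97.2), (658, 97.3), (661, 97.3), (664, 97.2), (667, 97.3), (670, 97.4), (673, 96.8), (676, 97.9), (679, 98.2), (682, 97.7), (685, 92.0), (688, 89.9), (691, 89.7), (694, 89.5), (697, 89.3), (700, 88.1)]
   front 537.8
w1 bar 984 [ 507.3 -112.1   98. ] x rng [502.2 512.9] ztop 99.9 hi [ 507.5 -111.9   99.3] slope -0.0708
   prof [(655, 96.6), (658, 96.6), (661, 96.6), (664, 96.7), (667, 96.6), (670, 96.6), (673, 96.1), (676, 97.6), (679, 97.6)]
w3 bar 800 [ 508.2 -111.9   98.1] x rng [502.6 513.5] ztop 99.9 hi [ 508.1 -111.7   99.3] slope -0.0753
   front 539.2
w4 bar 670 [ 508.3 -112.2   98. ] x rng [502.5 513.5] ztop 99.9 hi [ 508.3 -112.4   99.3] slope -0.072
   stud 346 [ 633.2 -168.9  174.6] [ 623.8 -175.8  150.5] [ 652.8 -165.4  184.5]
   prof [(655, 96.8), (658, 96.7), (661, 96.7), (664, 96.8), (667, 96.8), (670, 96.8), (673, 96.2), (676, 97.1), (679, 98.2), (682, 97.9), (685, 89.4), (688, 89.2), (691, 89.1), (694, 89.2), (697, 89.2), (700, 89.0)]
   front 539.2
```

View pics/z4.png

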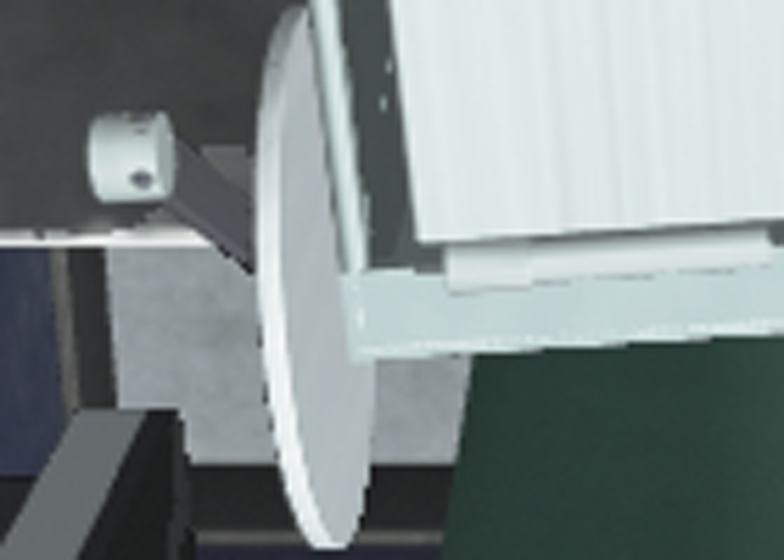

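The bar centre is (508,-112,95) with yaw about 4.2°. The hinge is at x≈680, which gives the stated 172 mm. The stud centre is about (630,·,177), so the pointer is at about 0.99 rad. I turn the jaws and go above the bar.

```bash
python3 -m crank '{"dp":[[-1.1,-0.1,0],[-1.1,-0.1,0],[-1.1,-0.1,0],[-1.1,-0.1,0],[-1.1,-0.1,0],[-1.1,-0.1,0],[-1.1,-0.1,0],[-1.1,-0.1,0],[-1.1,0,0],[-0.5,0,0]],"delta_rot":[[0,0,-8.58],[0,0,-8.58],[0,0,-8.58],[0,0,-8.58],[0,0,-8.58],[0,0,-8.58],[0,0,-8.58],[0,0,-8.58],[0,0,-8.58],[0,0,-8.58]],"claw":[159,159,159,159,159,159,159,159,159,159]}'
python3 -m crank '{"dp":[[0,0,-4],[0,0,-4],[0,0,-4],[0,0,0],[0,0,0]],"delta_rot":[[0,0,0],[0,0,0],[0,0,0],[0,0,0],[0,0,0]],"claw":[159,159,159,159,159]}'
python3 - <<'E'
from wr import *
T=wT(); print(sense()['eef_pos'],sense()['joints'].round(2)); p,d=snap('wrist','w5.png'); np.save('w5.npy',d); np.save('w5T.npy',T)
q=cloud('wrist',d,T).reshape(-1,3)
k=(abs(q[:,1]+112)<22)&(q[:,0]>488)&(q[:,0]<530)&(q[:,2]>88)&(q[:,2]<110); b=q[k]; print(len(b),b.mean(0),np.percentile(b[:,0],[2,98]),np.percentile(b[:,2],95),np.polyfit(b[:,1],b[:,0],1))
print(R.from_matrix((T@np.linalg.inv(np.array(camera_model('wrist')['T_tool_cam'])))[:3,:3]).as_matrix()[:,1])
E
```

```text
time_s: 11.65
eef_pos: [507.8, -110.5, 295.8]
ee_rot: [0.0, 0.682, 0.731, 0.0]
force: [0.7, 0.0, 0.3]
grip_width: 0.381
time_s: 12.15
eef_pos: [508.8, -111.2, 176.7]
ee_rot: [0.0, 0.68, 0.733, 0.0]
force: [-0.0, -0.1, 0.3]
grip_width: 0.375
[ 508.80012664 -111.21612302  176.74467051] [-0.44  0.35  1.59  0.    1.2  -0.52]
1059 [ 507.95891288 -111.57385534   98.03797635] [502.51479017 513.53528496] 99.72287817792532 [-7.52764085e-02  4.99560034e+02]
[9.97151344e-01 7.54231515e-02 7.38645008e-04]
```

View pics/w5.png

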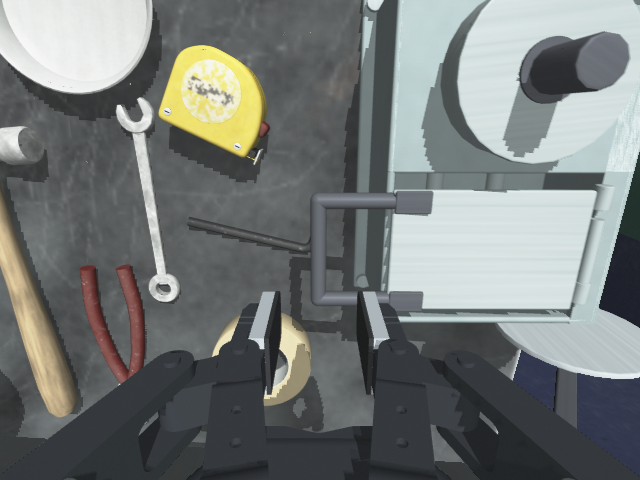

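Fingers straddle the bar at (318,250), aligned with it. Descend and pinch.

```bash
python3 -m crank '{"dp":[[-0.07,0,-3],[0,0,-3],[0,0,-3],[0,0,-1.1],[0,0,0],[0,0,0]],"delta_rot":[[0,0,0],[0,0,0],[0,0,0],[0,0,0],[0,0,0],[0,0,0]],"claw":[159,159,159,159,159,159]}'
```

```text
time_s: 12.8
eef_pos: [508.7, -112.2, 76.4]
ee_rot: [0.002, 0.68, 0.733, 0.0]
force: [0.6, -0.2, -0.2]
grip_width: 0.38
```

```bash
python3 -m crank '{"dp":[[0,0,0],[0,0,0],[0,0,0],[0,0,0],[0,0,0],[0,0,0],[0,0,0]],"delta_rot":[[0,0,0],[0,0,0],[0,0,0],[0,0,0],[0,0,0],[0,0,0],[0,0,0]],"claw":[200,245,245,245,245,245,245]}' 60
```

```text
time_s: 13.5
eef_pos: [508.4, -112.1, 75.9]
ee_rot: [0.001, 0.68, 0.733, 0.0]
force: [-0.6, 1.3, 6.2]
grip_width: 0.089
```

```bash
python3 -m crank '{"dp":[[0.02,0,0.95],[0.08,0.01,0.94],[0.13,0.01,0.94],[0.18,0.01,0.93],[0.23,0.02,0.92],[0.28,0.02,0.9],[0.33,0.02,0.89],[0.38,0.03,0.86],[0,0,0],[0,0,0]],"delta_rot":[[0,0,0],[0,0,0],[0,0,0],[0,0,0],[0,0,0],[0,0,0],[0,0,0],[0,0,0],[0,0,0],[0,0,0]],"claw":[245,245,245,245,245,245,245,245,245,245]}' 60
```

```text
time_s: 14.5
eef_pos: [523.3, -110.8, 148.1]
ee_rot: [-0.001, 0.68, 0.733, -0.001]
force: [-4.3, -4.8, -1.7]
grip_width: 0.092
```

```bash
python3 -m crank '{"dp":[[0.43,0.03,0.84],[0.47,0.04,0.82],[0.51,0.04,0.79],[0.56,0.04,0.77],[0.6,0.04,0.73],[0.64,0.05,0.7],[0,0,0],[0,0,0]],"delta_rot":[[0,0,0],[0,0,0],[0,0,0],[0,0,0],[0,0,0],[0,0,0],[0,0,0],[0,0,0]],"claw":[245,245,245,245,245,245,245,245]}' 60
python3 -m crank '{"dp":[[0.67,0.05,0.66],[0.71,0.05,0.62],[0.74,0.06,0.58],[0.78,0.05,0.54],[0,0,0],[0,0,0],[0,0,0]],"delta_rot":[[0,0,0],[0,0,0],[0,0,0],[0,0,0],[0,0,0],[0,0,0],[0,0,0]],"claw":[245,245,245,245,245,245,245]}' 60
python3 - <<'E'
from wr import *
T=wT(); print(sense()['eef_pos']); p,d=snap('wrist','w6.png'); np.save('w6.npy',d); np.save('w6T.npy',T)
for n in('top','scene'):
    p,d=snap(n,n+'6.png'); np.save(n+'6.npy',d)
a=cv2.imread('pics/top6.png')[120:310,220:440];b=cv2.imread('pics/scene6.png')[120:310,200:420]
cv2.imwrite('pics/m6.png',cv2.resize(np.hstack([a,b]),(800,345),interpolation=cv2.INTER_CUBIC))
E
```

```text
time_s: 15.3
eef_pos: [553.9, -108.7, 195.7]
ee_rot: [-0.002, 0.68, 0.733, -0.002]
force: [-18.0, -4.4, 12.0]
grip_width: 0.088
time_s: 16.0
eef_pos: [584.2, -106.4, 221.6]
ee_rot: [0.001, 0.68, 0.733, -0.001]
force: [-13.7, -1.9, 18.1]
grip_width: 0.092
[ 584.16075195 -106.43665729  221.60235896]
```

View pics/m6.png

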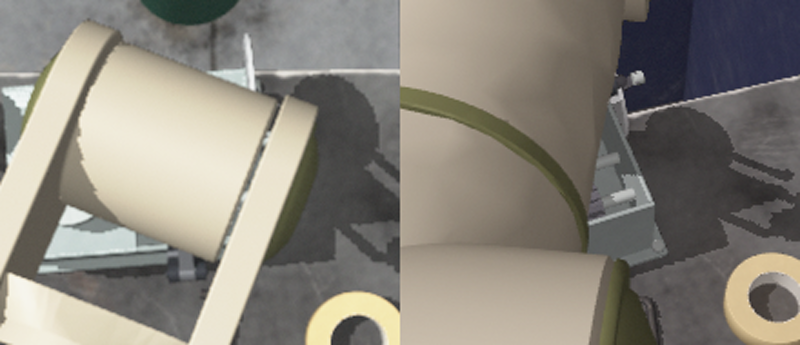

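View pics/w6.png

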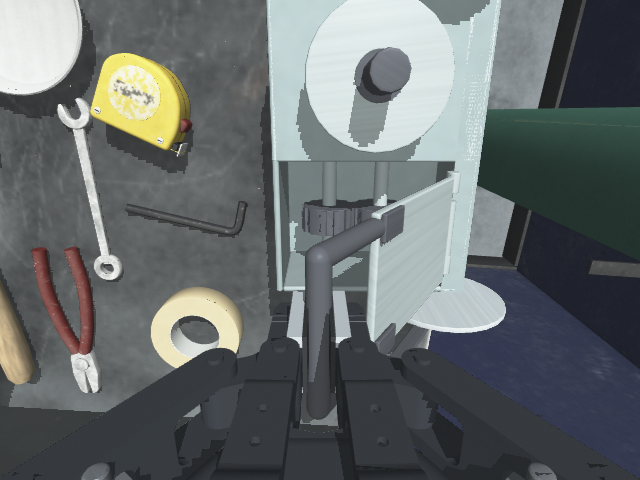

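Run:
```python
from wr import *
T=np.load('w6T.npy'); d=np.load('w6.npy'); C=cloud('wrist',d,T)
q=C[195:310,385:445].reshape(-1,3); q=q[~np.isnan(q[:,0])]
rng=np.random.default_rng(0); best=None
for _ in range(400):
    a=q[rng.choice(len(q),3,False)]; n=np.cross(a[1]-a[0],a[2]-a[0]); n/=np.linalg.norm(n)+1e-9
    k=abs((q-a[0])@n)<1.5
    if best is None or k.sum()>best.sum(): best=k
b=q[best]; c=b.mean(0); n=np.linalg.svd(b-c,full_matrices=False)[2][2]; n*=np.sign(n[2])
print(len(q),best.sum(),c,n,'theta',np.arctan2(np.hypot(n[0],n[1]),n[2]),'yaw',np.arctan2(n[1],n[0]))
f=C.reshape(-1,3); k=(f[:,2]>112)&(f[:,2]<130)&(np.hypot(f[:,0]-612,f[:,1]+3)<48); g=f[k]; print('cover',len(g),np.median(g[:,2]),cv2.minEnclosingCircle(g[:,:2].astype(np.float32)))
for s in ('scene0','scene6'):
    f=cloud('scene',np.load(s+'.npy')).reshape(-1,3); k=(f[:,1]<-161)&(f[:,1]>-185)&(f[:,0]>600)&(f[:,0]<660)&(f[:,2]>150)&(f[:,2]<200); g=f[k]; print(s,len(g),g.mean(0),g.max(0))
# pointer arm in w4: dark arm points
T=np.load('w4T.npy'); C=cloud('wrist',np.load('w4.npy'),T)
for (u,v) in [(237,254),(240,257),(243,260),(246,264),(249,268)]:
    print((u,v),C[v,u].round(1))
```

```text
6870 5946 [ 642.24455746 -103.00334145  154.47643639] [0.83163334 0.05055789 0.55301889] theta 0.984813049686492 yaw 0.06071876113402221
cover 16778 120.13216837819253 ((612.57275390625, -4.537579536437988), 44.956947326660156)
scene0 72 [ 631.03607301 -167.7346022   175.34504393] [ 647.64441144 -164.33243898  185.32486277]
scene6 70 [ 630.38076134 -168.00915868  176.0941552 ] [ 643.51034459 -164.36018259  185.79197687]
(237, 254) [ 635.6 -166.7  166.8]
(240, 257) [ 640.9 -166.2  159.5]
(243, 260) [ 646.7 -165.7  151.5]
(246, 264) [ 654.3 -165.5  141.7]
(249, 268) [ 661.5 -164.8  133.3]
```

The flap plane is measured at 0.985 rad, and the cover is still seated. Now a better check of the pointer's angle from its whole visible arm and stud.

Run:
```python
from wr import *
from scipy.optimize import least_squares
# triangulate stud centre from silhouettes in top, scene, w4
T4=np.load('w4T.npy')
im=cv2.imread('pics/w4.png'); 
C=cloud('wrist',np.load('w4.npy'),T4)
sub=C[235:285,218:256]; ii=im[235:285,218:256].mean(-1)
y=sub[...,1]; k=(y<-161)&(y>-180)&(sub[...,2]>100)&(sub[...,2]<195)
arm=k&(ii<130); stud=k&(ii>=140)
print(arm.sum(),stud.sum())
hx=684.4; hz=95.
p=sub[arm]; r=np.hypot(hx-p[:,0],p[:,2]-hz); th=np.arctan2(p[:,2]-hz,hx-p[:,0])
for r0 in range(40,110,8):
    j=(r>=r0)&(r<r0+8)
    if j.sum()>3: print(r0,j.sum(),'th',np.percentile(th[j],[5,50,95]).round(3),'perp mm range',np.ptp(th[j])*r0, 'y',np.median(p[j,1]).round(1))
def ray(n,c,T=None):
    m=camera_model(n);M=np.array(m['cam_to_world']) if T is None else T
    r=M[:3,:3]@np.array([(c[0]-m['cx'])/m['fx'],-(c[1]-m['cy'])/m['fy'],-1]);return M[:3,3],r/np.linalg.norm(r)
R_=[ray('top',(367.8,196.3)),ray('scene',(330.8,163)),ray('wrist',(228.6,253),T4)]
f=lambda X:np.concatenate([np.cross(X-a,r) for a,r in R_])
s=least_squares(f,[630,-170,176]); X=s.x; print(X,s.fun.reshape(3,3).round(1).tolist())
print('theta',np.arctan2(X[2]-hz,hx-X[0]),np.hypot(hx-X[0],X[2]-hz))
print(boxes_of('wrist','pointer')[:1])
```

```text
250 331
40 29 th [0.476 0.955 1.101] perp mm range 29.929407769481866 y -164.8
48 32 th [0.657 1.018 1.082] perp mm range 36.46119227920839 y -165.1
56 28 th [0.917 0.994 1.066] perp mm range 9.603731260899462 y -165.6
64 35 th [0.93  1.004 1.059] perp mm range 9.538804855705799 y -165.8
72 30 th [0.939 1.004 1.052] perp mm range 8.780026667672628 y -166.2
80 36 th [0.938 1.009 1.045] perp mm range 9.06946744043089 y -166.5
88 22 th [0.939 1.002 1.043] perp mm range 9.403356764520755 y -166.7
96 34 th [0.94  0.951 1.034] perp mm range 10.754324038735888 y -171.5
[ 631.02529262 -170.65929966  175.10626279] [[0.1, 0.3, 0.0], [0.1, 0.3, 0.0], [-0.3, -0.6, 0.0]]
theta 0.9830484381436497 96.25940330822405
[{'centre': [410.0, 340.5], 'p': 0.94}]
```

```bash
python3 -m crank '{"dp":[[0,0,0],[0,0,0],[0,0,0]],"delta_rot":[[0,0,0],[0,0,0],[0,0,0]],"claw":[245,245,245]}' 60
python3 -c "
from rig import *
print(sense()['eef_pos'],sense()['dq'].round(3)); print(finish_job())"
```

```text
time_s: 16.5
eef_pos: [584.1, -106.5, 221.6]
ee_rot: [0.001, 0.68, 0.733, -0.001]
force: [-13.7, -2.6, 19.1]
grip_width: 0.088
[ 584.11345973 -106.49114669  221.58280413] [-0.     0.001  0.001 -0.001  0.001 -0.001]
the job is handed in; nothing more can be done
None
```

The cover is on the filler neck and released, the flap is held up parallel to the pointer, and I handed the job in at about 16.5 s. No verdict was reported.

- **Cover:** the last wrist image puts its centre at (612.6, -4.5), against a measured rim centre of about (612, -4). Its top is at 120 mm, which is the rim plus the 6 mm flange. It showed level in the check right after release.
- **Flap:** a plane fitted to the flap gives 0.985 rad, and the arm's position gives 0.989 rad. The fingers grip the bar with a force setting of 60 N, and the arm was at rest.
- **Pointer:** it measured about 0.98 rad from the stud and 0.99–1.00 rad along its arm. That is within about 0.02 rad of the flap, against the 0.08 rad allowed. The scene camera shows it unmoved to within about 1 mm.
- **Disagreements:** the triangulated stud came out 96 mm from the hinge line instead of 99 mm, which is within calibration error. I took the slope of the pointer arm from one row of pixels first and got 0.91 rad. I set that aside because those pixels cut across the arm's width.
- **Remaining load:** a steady push of about 23 N, directed away from the hinge, remained on the wrist while holding. This is because my path ran slightly inside the flap's arc.
- **Not measured:** I did not measure the tape roll, tape measure or hex key again at the end. The wrist force readings gave no sign of touching them.

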